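# Put the inspection torch from its spring clips on charge

## Robot

A 7-joint arm with a two-finger parallel gripper is mounted at the origin on a cart in front of the work surface, level with it; the furniture and walls round the work are solid. World frame = base frame: x ahead of the robot, y to its left, z up, the work surface at z = 0. Lengths are in m, angles in rad, forces in N, time in s.
With the tool pointing down it reaches from about 0.425 to 0.875 m from the base axis. Payload 9.9 kg.
Tool frame: the origin (TCP) lies between the finger pads; the fingertips stand bot.tip_extent ahead of it and the grasp point (between the pads) lies 8 mm behind it (bot.tip_extent is the distance from the TCP to the fingertips, in m); z points along the fingers, y is the line along which they close (so a half turn about z gives the same grasp; the last joint's range is limited). The gripper opens to 85 mm and grips with 20 to 120 N. Pads are 22 mm wide; open, the fingers measure 114 mm over their backs; the gripper's body (76 mm by 85 mm) begins 54 mm behind the grasp point. The pads swing forward as they close: fully open they stand 13 mm farther back than shut.
Start: joints at [1.045, 0.576, 0.025, 1.437, -0.015, 1.129, -0.057], TCP at [0.289, -0.61, 0.242] pointing down, gripper open.
Joint ranges: [-2.76, 2.76], [-0.34, 2.15], [-1.52, 1.57], [0.19, 2.46], [-1.09, 4.23], [0.17, 1.99], [-2.82, 2.82]. Speed limits (rad/s): [2.22, 2.22, 3.01, 3.01, 3.14, 3.14, 3.14].

## Interface

Orientations are given as a 3x3 rotation matrix whose columns are the frame's x, y, z axes.
In Python, from bench import bot, imaging, ticket gives the robot as it stands (bot), with the cameras (imaging) and the job (ticket).
- The arm moves only by the shell command python3 shift.py 'ROWS' [OPENING] [FORCE]. ROWS is a JSON object with one list for each field, all of the same length, 1 to 10, a row being the entries at one place: sx, sy, sz (the shift in m), rx, ry, rz (a rotation vector in rad); each row is the pose to reach, as a shift and turn from the pose commanded when the command began, along the tool's axes at that moment; what a row does not reach only later rows make up. A row lasts 1/8 s, in which the tool goes at most 0.0625 m and 0.188 rad, less where a joint would pass 70% of its speed; a pose out of reach is approached as far as the arm can. OPENING is the finger opening in m, set as the command begins (- or left out keeps the last). The fingers move at their own pace and stop on an object; FORCE is the grip in N (left out, the last holds). Time passes only in rows, so rows that do not move let the fingers close. It prints the time, the measured TCP pose, the force, the opening and the grip force at its end. Input that does not fit is refused with a message, and nothing moves.
- bot.get_obs(): the state, without advancing time (a new reading comes with each control period).
- imaging.read_camera(name): name is "side" or "top"; returns a dict with "image" (400x640x3 uint8, blue, green, red), "K" (3x3 intrinsics, pixels), "k1" (the pictures are not rectified: a ray, as slopes to the right and down, at radius r is drawn at 1 + k1 r^2 times it, then the intrinsics apply), "R" (3x3) and "t" (3): a world point X has camera coordinates R X + t. Camera axes: x right, y down, z forward; pixel columns grow to the right and rows downward; lengths in m; the calibration is good to about 2 mm. A picture is of the moment at which its call begins. There is no depth.
- ticket.job_done(): hands the job in; it is judged then, once.
The state is a dict: "time_s": time; "qpos": joint angles; "joint_vel": joint speeds; "joint_torque": joint torques, N m; "eef_pos": TCP position; "eef_rot": TCP orientation; "ft_force": force on the tool from outside, world axes, zero at the start; "torque": the same for the moment, N m; "opening": finger opening in m; "grip_force": force on a finger pad.
Only numpy, scipy, OpenCV 4.12 (cv2) and the standard library are available. Lean on these libraries where they do the work, as an engineer would, in place of code of your own. Each camera call takes 0.05 s, during which the arm holds its last target. There are 200 camera calls.

## Task

Put the inspection torch on charge: pull it sideways out of the two spring clips that hold it, set it gently down in the two saddles of the charging dock with its lens end at the dock's strap end, and swing the yellow keeper strap over it until the strap clicks under its catch. Leave the other tools on the bench where they lie.

Things in the scene. Friction and masses are not known exactly. Their poses are not given: they have to be found in the camera images.
- torch: Dark round LED torch, 188 mm long. Origin on its axis, mid barrel; y along the axis to the lens. Barrel 30 mm in diameter, y = -62 to +62 mm; orange tail cap, diameter 33, to y = -88; ribbed head with orange band, diameter 37, to y = +100. 0.17 to 0.34 kg. Starts level in the clips of clip_rail, axis 44 mm above the bench, y along the rail's y. Its roll about the axis does not matter.
- torch_lens (a point): Centre of the torch's lens, on its axis at y = +100 mm.
- clip_rail: Grey rail screwed to the bench, 46 x 176 x 15 mm high, with two steel C-shaped spring clips, mouths up. Origin: centre of the underside, z up, y along the torch. Clips at y = +44 and -44 mm, 14 mm wide in y, 38 mm in x, tops at z = 63 mm; 74 mm of barrel is free between them. The torch axis lies at x = 0, z = 44 mm, torch origin within 6 mm of y = 0.
- clip_mouth (a point): Middle of the rail at the height of the clip lips: x = 0, y = 0, z = 55 mm of the rail. A straight pull up, square to the torch's axis, springs the jaws apart: it resists with about 12 to 20 N in all, most in the first 7 mm, then snaps open and is clear 25 mm up. Head and tail cap keep the torch from sliding out endways.
- dock: Black charging dock screwed to the bench, base 84 x 200 x 16 mm high. Origin: centre of the underside, z up, y along the torch it takes, +y being the end with the yellow strap (the lens end). At -y a 34 mm high end plate stands 99 mm from the origin, behind the tail cap. Between the saddles nothing rises over 17 mm.
- dock_seat (a point): Where the torch's origin belongs: x = 0, y = 0, z = 44 mm of the dock, torch y along dock y, play 7 mm along y. Two open, rubber-lined V saddles at y = +48 and -48 mm, 14 mm wide in y, 38 mm across the mouth in x, tops at z = 43 mm, centre the barrel.
- keeper (a joint): Angle of the dock's yellow keeper strap (rad): 0 closed over the torch, 1.95 to 2.3 at the start (leaning back to the dock's +x), stop at 2.5. It turns about the dock's y axis at keeper_hinge and stays where it is left (friction 0.016 N m). Push it from behind and below (its +x side), up along its arc and over towards the dock's -x: under 6 N. Let go, it rests on the catch at about 0.15.
- keeper_hinge (a point): Hinge pin of the keeper, at x = +31, y = +48, z = 47 mm of the dock. Leaning back at the start, the strap reaches at most x = +83 mm and z = 107 mm of the dock.
- keeper_tip (a point): Outer face of the strap near its free end, the place to press. Strap 14 mm wide (dock y), 3 mm thick. Closed: from the hinge up to a flat from x = +24 to -20 mm of the dock, its top at z = 64 mm, then down to an end rod at x = -30, z = 48 mm. This point is on the flat's top at x = -20, y = +48 mm, 51 mm before and 17 mm above the hinge.
- catch (a joint): Angle of the dock's sprung steel catch (rad), on its -x side (x = -33 to -43, y = +48 mm, top at z = 63 mm): 0 at rest, about 0.1 while the strap's end rod pushes it aside, then it snaps back to 0 over the rod. Pressing the strap home takes 7 to 12 N down and ends with the keeper at its stop at 0.
- wrench_13: Combination wrench, 182 x 26 x 9 mm, lying on the bench; bystander.
- driver_yellow: Screwdriver with a yellow handle, 268 mm long; bystander between rail and dock.
- tape_orange: Roll of orange tape, 90 mm in diameter, 25 mm high; bystander.
- tape_measure: Yellow tape measure, 76 x 36 x 66 mm high; bystander.

How it is judged:
On the way, in this order (a step that is already met when the one before it is completed fails the run):
1. the torch is out of both clips, its middle more than 72 mm above the bench (z of torch in the frame of clip_rail above 0.072 m), for 0.1 s.
2. the torch lies in both saddles of the dock, lens at the strap end (x of torch in the frame of dock between -0.005 and 0.005 m and y of torch in the frame of dock between -0.012 and 0.012 m and z of torch in the frame of dock between 0.04 and 0.048 m and angle between the y axis of torch and the y axis of dock, either way round below 0.06 rad and y of torch_lens in the frame of dock above 0.05 m), for 0.2 s.
At the end, for the whole second after the job is handed in: The torch lies still in both saddles of the dock (axis within 5 mm sideways, 4 mm in height and 0.06 rad of home, middle within 12 mm of the dock's middle, lens at the strap end), the keeper is closed over it (under 0.05 rad) and its catch has sprung back (under 0.05 rad) (all of step 2 and value of joint each of keeper, catch below 0.05 rad and linear speed of torch below 0.02 m/s); the robot touches nothing.
It fails at once if one of the other tools (wrench, screwdriver, tape roll, tape measure) is pushed more than 30 mm (distance of any of wrench_13, driver_yellow, tape_orange, tape_measure from where it was at the start of the episode above 0.03 m).
It fails at once if the torch is let go more than 8 mm above its place in the dock (horizontal distance between torch and dock_seat below 0.08 m and z of torch in the frame of dock above 0.052 m and contact force between torch and the fingers below 0.1 N).
It fails at once if the torch is rammed into the dock (over 60 N) (contact force between torch and dock above 60 N).
It also fails if it takes over 56 s, if anything falls off the work surface, if the arm or the gripper's body presses on something with over 40 N, if the wrist force passes 120 N, or if a joint passes its speed limit or range.

## Working session

There is one attempt and no reset: what is moved stays moved. The work goes in short steps, Python scripts to look and compute and a shell command to move; the robot and the scene stay as the last step left them, time stands still between calls to the robot, and variables do not carry over. Pictures are saved under pics/ and viewed, at most 10 in all, crops included, and the job is handed in when it is done.

```bash
ls; mkdir -p pics; python3 - <<'E'
from bench import bot, imaging, ticket
import cv2,numpy as np
for n in("side","top"):
    c=imaging.read_camera(n);cv2.imwrite(f"pics/{n}0.png",c["image"]);print(n,c["K"].tolist(),c["k1"],np.round(c["R"],3).tolist(),np.round(c["t"],3), -c["R"].T@c["t"])
o=bot.get_obs();print(o,bot.tip_extent)
E
```

```text
bench.py
pics
shift.py
side [[421.6073301985503, 0.0, 318.2297485841066], [0.0, 421.6073301985503, 203.840113849656], [0.0, 0.0, 1.0]] -0.09762800067994166 [[-0.99, 0.138, -0.005], [0.111, 0.775, -0.622], [-0.082, -0.617, -0.783]] [0.562 0.013 1.281] [0.65925402 0.70207558 1.01380089]
top [[491.3341843421599, 0.0, 318.7797565272321], [0.0, 491.3341843421599, 198.45570109664635], [0.0, 0.0, 1.0]] 0.025087244817724844 [[-0.029, -1.0, -0.008], [-0.995, 0.029, -0.095], [0.095, 0.005, -0.995]] [-0.022  0.558  1.317] [ 0.42863937 -0.04555317  1.36428486]
{'time_s': 0.1, 'qpos': array([ 1.04521768,  0.57643925,  0.02482188,  1.43780277, -0.01501146,
        1.12898586, -0.05651339]), 'joint_vel': array([-1.39929325e-03, -6.93493175e-04,  4.39191089e-05, -2.75953261e-03,
       -1.10920440e-03, -3.44243855e-05,  3.60382284e-04]), 'joint_torque': array([ 6.75598989e-03, -7.67302179e+01,  2.25773782e+00, -2.86605316e+01,
        1.57262071e-02,  8.60651198e-03, -4.76865395e-06]), 'eef_pos': array([ 0.2884597 , -0.60984494,  0.24154169]), 'eef_rot': array([[ 9.03977289e-01,  4.27579956e-01, -6.64854762e-04],
       [ 4.27580470e-01, -9.03976370e-01,  1.29013684e-03],
       [-4.93763428e-05, -1.45053331e-03, -9.99998947e-01]]), 'ft_force': array([ 0.2405928 , -0.14769499, -0.4526551 ]), 'torque': array([-0.02017028,  0.01543708, -0.02071724]), 'grip_force': 0.0, 'opening': 0.08533696180252019} 0.011
```

View pics/top0.png

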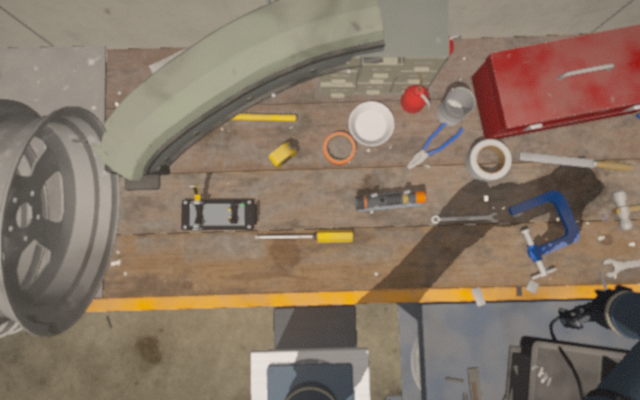

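View pics/side0.png

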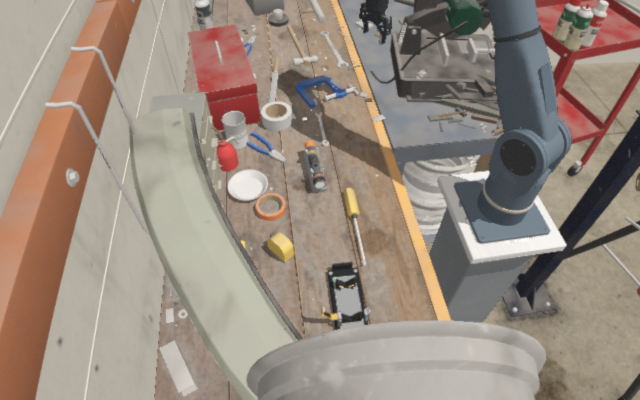

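Top view: torch at about (392,199), orange tail to the right (world -y) and head at left; dock at (220,215), yellow strap at its left end (197,198), leaning up (+x). Side view: torch at (316,168), dock at (347,297), strap at (332,316). Next I enlarge both.

```bash
python3 - <<'E'
import cv2,numpy as np
t=cv2.imread("pics/top0.png");s=cv2.imread("pics/side0.png")
f=lambda im,x,y:cv2.resize(im[y:y+70,x:x+100],(400,280),interpolation=cv2.INTER_CUBIC)
cv2.imwrite("pics/crop0.png",np.vstack([np.hstack([f(t,170,180),f(t,342,165)]),np.hstack([f(s,300,260),f(s,270,130)])]))
E
```

```text
(no output)
```

View pics/crop0.png

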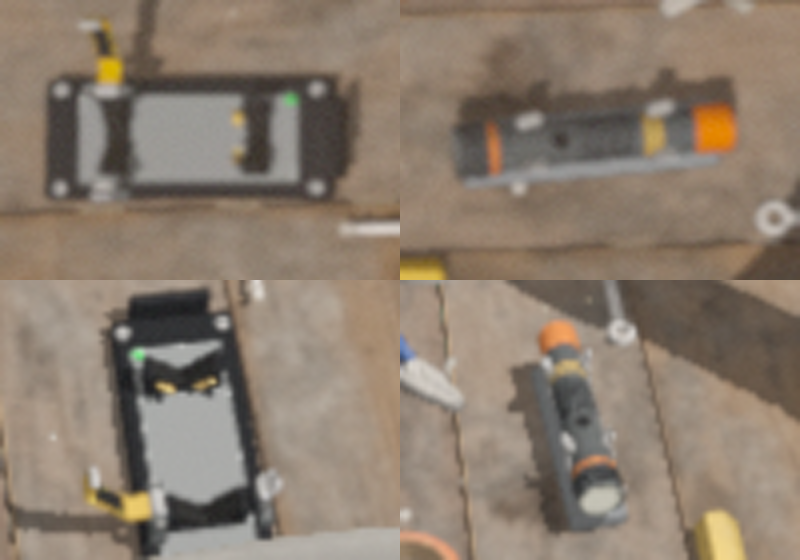

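Crops: in the top view the dock screws are at crop (62,90), (317,89), (60,187) and (316,188), with the saddles at x≈117 and 257. The torch runs from (453,150) to (737,128). In the side view two dock screws are at (123,333) and (222,323), the LED is at (138,355), the tail cap at (560,338) and the band at (597,462).

```bash
cat > h.py <<'E'
import numpy as np,cv2
from bench import bot, imaging, ticket
def ray(c,uv):
    D=np.array([c["k1"],0,0,0,0.])
    p=cv2.undistortPoints(np.array([[uv]],float),c["K"],D)[0,0]
    d=c["R"].T@np.array([*p,1]);return -c["R"].T@c["t"],d/np.linalg.norm(d)
def plane(c,uv,z):
    o,d=ray(c,uv);return o+d*(z-o[2])/d[2]
def tri(c1,u1,c2,u2):
    o1,d1=ray(c1,u1);o2,d2=ray(c2,u2)
    s=np.linalg.lstsq(np.c_[d1,-d2],o2-o1,rcond=None)[0]
    a,b=o1+d1*s[0],o2+d2*s[1];return (a+b)/2,np.linalg.norm(a-b)
def blobs(im,lo,hi,box,amin=4):
    x,y,w,h=box;m=cv2.inRange(cv2.cvtColor(im,cv2.COLOR_BGR2HSV)[y:y+h,x:x+w],lo,hi)
    n,_,st,ce=cv2.connectedComponentsWithStats(m)
    return sorted([(int(st[i,4]),*np.round(ce[i]+[x,y],2),st[i,:4].tolist()) for i in range(1,n) if st[i,4]>=amin],reverse=True)
E
python3 - <<'E'
from h import *
np.set_printoptions(precision=4,suppress=True)
T=imaging.read_camera("top");S=imaging.read_camera("side")
O=((3,120,120),(17,255,255))
bt=blobs(T["image"],*O,(350,180,85,35));bs=blobs(S["image"],*O,(290,135,60,60))
print(bt);print(bs)
yt=blobs(T["image"],(20,120,100),(32,255,255),(170,180,60,60));ys=blobs(S["image"],(20,120,100),(32,255,255),(310,260,60,70));print(yt,ys)
f=lambda x0,y0,u,v:(x0+(u+.5)/4-.5,y0+(v+.5)/4-.5)
print("dock screws z16:");P=[plane(T,f(170,180,*q),.018) for q in((62,90),(317,89),(60,187),(316,188))];print(np.array(P),np.mean(P,0))
sd=[f(300,260-70,*q) for q in((123,333),(222,323),(138,355))]
td=[f(170,180,*q) for q in((317,89),(316,188),(292,99))]
for a,b in zip(td,sd):print("tri",tri(T,a,S,b))
for (k,u),(l,v) in zip([(0,(715,128)),(1,(493,147))],[(0,(560,338)),(1,(597,462))]):
    print("torch",tri(T,f(342,165,*u),S,f(270,60,*v)))
for u in((453,150),(737,127)):print("end",plane(T,f(342,165,*u),.044))
E
```

```text
[(108, np.float64(420.2), np.float64(196.29), [65, 11, 11, 12]), (30, np.float64(365.0), np.float64(201.5), [14, 16, 3, 12])]
[(46, np.float64(308.7), np.float64(143.61), [15, 6, 9, 7]), (5, np.float64(315.2), np.float64(175.8), [24, 40, 4, 3])]
[(60, np.float64(197.03), np.float64(195.18), [24, 5, 7, 16])] [(68, np.float64(330.4), np.float64(315.76), [11, 50, 16, 11])]
dock screws z16:
[[0.5583 0.3298 0.018 ]
 [0.5538 0.1544 0.018 ]
 [0.4917 0.3313 0.018 ]
 [0.4858 0.1561 0.018 ]] [0.5224 0.2429 0.018 ]
tri (array([0.5548, 0.1546, 0.0156]), np.float64(0.0014652815537593046))
tri (array([0.4871, 0.1563, 0.0148]), np.float64(0.002324528199098351))
tri (array([0.5479, 0.1721, 0.0153]), np.float64(0.0004770636172353167))
torch (array([ 0.3814, -0.3808,  0.1348]), np.float64(0.4227197042742908))
torch (array([ 0.3799, -0.2638,  0.0985]), np.float64(0.41334593505664236))
end [ 0.5345 -0.4035  0.044 ]
end [ 0.5445 -0.5931  0.044 ]
```

```bash
python3 - <<'E'
from h import *
np.set_printoptions(precision=4,suppress=True)
T=imaging.read_camera("top");S=imaging.read_camera("side")
f=lambda x0,y0,u,v:(x0+(u+.5)/4-.5,y0+(v+.5)/4-.5)
a,e1=tri(T,(420.2,196.3),S,f(170,60,560,340));b,e2=tri(T,(365,201.5),S,f(170,60,597,463));print(a,b,e1,e2)
A=plane(T,(420.2,196.3),.044+.01);B=plane(T,(365,201.5),.044+.01);print(A,B)
L=plane(T,f(242,165,453,151),.044);E=plane(T,f(242,165,737,127),.044);print("ends",L,E,np.linalg.norm(L-E))
c=plane(T,f(242,165,560,142),.044+.015);print("switch/axis",c)
ax=(B-A)/np.linalg.norm(B-A);print("torch yaw of y axis rel world y (rad, about z)",np.arctan2(-ax[0],ax[1]))
P=np.array([[.5583,.3298],[.5538,.1544],[.4917,.3313],[.4858,.1561]])
d=P[0]-P[1]+P[2]-P[3];print("dock yaw",np.arctan2(-d[0],d[1]))
for q in((117,138),(257,138)):print("saddle mid",plane(T,f(170,180,*q),.030))
print("hinge/strap yel",tri(T,(197.03,195.18),S,(330.4,315.76)))
print("tip",plane(T,f(170,180,90,27),.1))
E
```

```text
[ 0.5524 -0.3107  0.0478] [ 0.5421 -0.1614  0.0576] 0.0005120256479873142 7.882476919436688e-05
[ 0.552  -0.3095  0.054 ] [ 0.5424 -0.1617  0.054 ]
ends [ 0.5417 -0.1353  0.044 ] [ 0.5523 -0.3267  0.044 ] 0.19174831110209428
switch/axis [ 0.5443 -0.2056  0.059 ]
torch yaw of y axis rel world y (rad, about z) 0.06512276707706117
dock yaw -0.029654738227203523
saddle mid [0.5233 0.2891 0.03  ]
saddle mid [0.5205 0.194  0.03  ]
hinge/strap yel (array([0.5752, 0.2892, 0.0465]), np.float64(0.003705205657807587))
tip [0.5909 0.2887 0.1   ]
```

```bash
cat >> h.py <<'E'
from scipy.spatial.transform import Rotation as Ro
def row(p,yaw):
    "row from the measured pose to TCP p, pointing down, tool y at world angle yaw"
    o=bot.get_obs();R=o["eef_rot"];y=np.array([np.cos(yaw),np.sin(yaw),0]);z=np.array([0,0,-1.])
    G=np.c_[np.cross(y,z),y,z];r=Ro.from_matrix(R.T@G).as_rotvec()
    print(np.round(R.T@(np.array(p)-o["eef_pos"]),4),np.round(r,3))
E
python3 - <<'E'
from h import *
tc=np.array([.5474,-.237])-.010*np.array([-.06,.998]);print(tc)
row([*tc,.15],.06)
E
python3 shift.py '{"sx":[0.06,0.11,0.16,0.21,0.26,0.31,0.36,0.39,0.39,0.39],"sy":[-0.03,-0.06,-0.09,-0.12,-0.15,-0.18,-0.2,-0.217,-0.217,-0.217],"sz":[0,0,0,0.02,0.04,0.06,0.08,0.092,0.092,0.092],"rx":[0,0,0,0,0,0,0,0,0,0],"ry":[0,0,0,0,0,0,0,0,0,0],"rz":[-0.18,-0.35,-0.52,-0.7,-0.87,-1.04,-1.19,-1.19,-1.19,-1.19]}' 0.085 100; python3 - <<'E'
from h import *
np.set_printoptions(precision=4,suppress=True)
row([.548,-.247,.037],.06)
T=imaging.read_camera("top");S=imaging.read_camera("side")
f=lambda im,x,y:cv2.resize(im[y:y+70,x:x+100],(400,280),interpolation=cv2.INTER_CUBIC)
cv2.imwrite("pics/a1.png",np.hstack([f(T["image"],342,165),f(S["image"],270,130)]))
E
```

```text
time_s: 1.55
eef_pos: [0.548, -0.2481, 0.1504]
eef_rot: [[-0.06, 0.998, -0.0], [0.998, 0.06, -0.001], [-0.001, -0.001, -1.0]]
ft_force: [-0.4, -0.2, -0.4]
opening: 0.0853
grip_force: 0.0
[0.0012 0.0001 0.1134] [-0.001  0.001  0.   ]
```

View pics/a1.png

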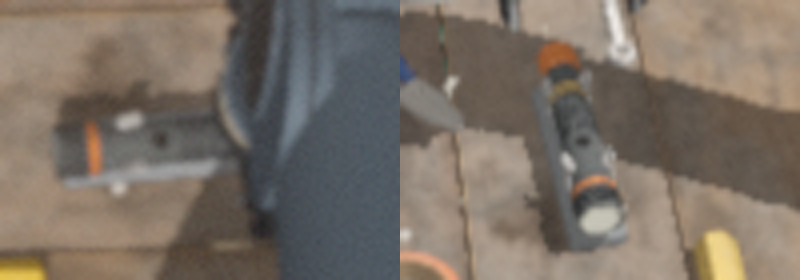

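The fingertips (crop (510,10) and (620,10) in the side view) straddle the torch line evenly, so I descend.

```bash
python3 shift.py '{"sx":[0.001,0.001,0.001,0.001,0.001],"sy":[0,0,0,0,0],"sz":[0.04,0.08,0.1,0.112,0.112],"rx":[0,0,0,0,0],"ry":[0,0,0,0,0],"rz":[0,0,0,0,0]}' && python3 shift.py '{"sx":[0,0,0,0,0,0],"sy":[0,0,0,0,0,0],"sz":[0,0,0,0,0,0],"rx":[0,0,0,0,0,0],"ry":[0,0,0,0,0,0],"rz":[0,0,0,0,0,0]}' 0.02 100
```

```text
time_s: 2.28
eef_pos: [0.5479, -0.2469, 0.0381]
eef_rot: [[-0.06, 0.998, -0.001], [0.998, 0.06, -0.0], [-0.0, -0.001, -1.0]]
ft_force: [-0.5, -0.4, -0.0]
opening: 0.085
grip_force: 0.0
time_s: 3.02
eef_pos: [0.549, -0.2465, 0.0394]
eef_rot: [[-0.061, 0.998, 0.002], [0.998, 0.061, -0.001], [-0.001, 0.002, -1.0]]
ft_force: [0.0, 0.4, 8.2]
opening: 0.0269
grip_force: 97.9
```

```bash
python3 shift.py '{"sx":[0,0,0,0,0,0,0,0,0],"sy":[0,0,0,0,0,0,0,0,0],"sz":[-0.004,-0.008,-0.012,-0.018,-0.028,-0.045,-0.07,-0.09,-0.09],"rx":[0,0,0,0,0,0,0,0,0],"ry":[0,0,0,0,0,0,0,0,0],"rz":[0,0,0,0,0,0,0,0,0]}'; python3 - <<'E'
from h import *
np.set_printoptions(precision=4,suppress=True)
T=imaging.read_camera("top");S=imaging.read_camera("side")
cv2.imwrite("pics/a2.png",np.hstack([cv2.resize(c["image"][y:y+100,x:x+100],(400,400),interpolation=cv2.INTER_CUBIC) for c,x,y in((T,330,150),(S,260,100))]))
E
```

```text
time_s: 4.15
eef_pos: [0.5487, -0.2468, 0.1305]
eef_rot: [[-0.06, 0.998, 0.002], [0.998, 0.06, -0.001], [-0.002, 0.002, -1.0]]
ft_force: [-0.3, 0.5, -3.0]
opening: 0.0273
grip_force: 100.5
```

View pics/a2.png

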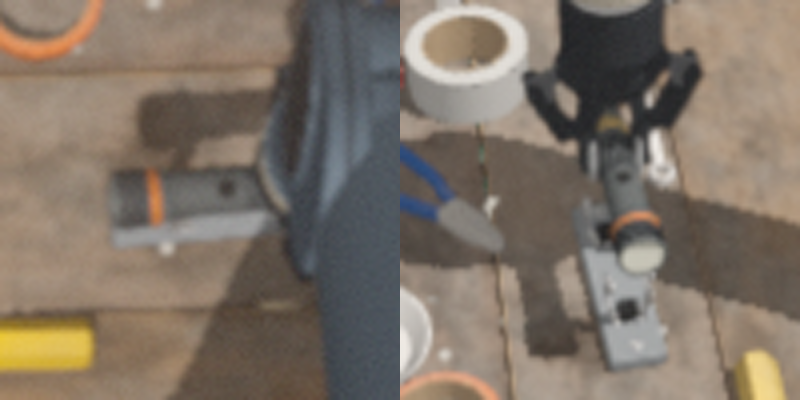

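Torch is out of the clips and held: lens at side-crop (641,255), band at (637,218); in the top view the head end is at crop (113,208) and the band at (155,196). I measure its pose in the hand and the dock move.

```bash
python3 - <<'E'
from h import *
np.set_printoptions(precision=4,suppress=True)
T=imaging.read_camera("top");S=imaging.read_camera("side")
f=lambda x0,y0,u,v:(x0+(u+.5)/4-.5,y0+(v+.5)/4-.5)
print("band",tri(T,f(330,150,155,196),S,f(160,100,637,216)))
L=tri(T,f(330,150,112,208),S,f(160,100,641,255));print("lens",L)
for z in(.125,.130,.135,.14):print(z,plane(S,f(160,100,641,255),z),plane(T,f(330,150,112,208),z))
# dock target: origin .522,.2425 yaw -.03 ; grasp offset -10 mm
ax=np.array([.03,1.]);g=np.array([.522,.2425])-.010*ax;print(g)
row([*g,.14],-.03)
E
```

```text
band (array([ 0.5413, -0.1619,  0.1502]), np.float64(0.0007625359629787324))
lens (array([ 0.539 , -0.1369,  0.1344]), np.float64(0.006798353481306742))
0.125 [ 0.541 -0.147  0.125] [ 0.5365 -0.1368  0.125 ]
0.13 [ 0.5416 -0.1422  0.13  ] [ 0.536  -0.1364  0.13  ]
0.135 [ 0.5423 -0.1375  0.135 ] [ 0.5356 -0.136   0.135 ]
0.14 [ 0.5429 -0.1327  0.14  ] [ 0.5352 -0.1357  0.14  ]
[0.5217 0.2325]
[ 0.4794  0.0033 -0.0122] [-0.002 -0.     0.091]
```

```bash
python3 shift.py '{"sx":[0.03,0.08,0.14,0.2,0.26,0.32,0.38,0.43,0.465,0.48],"sy":[0,0,0,0,0,0,0.001,0.002,0.003,0.0033],"sz":[-0.012,-0.015,-0.015,-0.015,-0.015,-0.015,-0.015,-0.015,-0.012,-0.012],"rx":[0,0,0,0,0,0,0,0,0,0],"ry":[0,0,0,0,0,0,0,0,0,0],"rz":[0,0.01,0.03,0.04,0.05,0.06,0.07,0.08,0.091,0.091]}'; python3 shift.py '{"sx":[0.48],"sy":[0.0033],"sz":[-0.012],"rx":[0],"ry":[0],"rz":[0.091]}' >/dev/null 2>&1 <<< '' & wait; python3 - <<'E'
from h import *
np.set_printoptions(precision=4,suppress=True)
row([.5217,.2325,.0393],-.03)
T=imaging.read_camera("top");S=imaging.read_camera("side");print(bot.get_obs()["eef_pos"])
cv2.imwrite("pics/a3.png",np.hstack([cv2.resize(c["image"][y:y+120,x:x+100],(400,480),interpolation=cv2.INTER_CUBIC) for c,x,y in((T,150,130),(S,300,230))]))
E
```

```text
time_s: 5.6
eef_pos: [0.5212, 0.2354, 0.1393]
eef_rot: [[0.027, 1.0, -0.002], [1.0, -0.027, 0.0], [0.0, -0.002, -1.0]]
ft_force: [0.4, -0.4, -2.0]
opening: 0.0274
grip_force: 100.5
[-0.0575  0.0034  0.102 ] [-0.001  0.005 -0.099]
[0.5233 0.3031 0.1418]
```

View pics/a3.png

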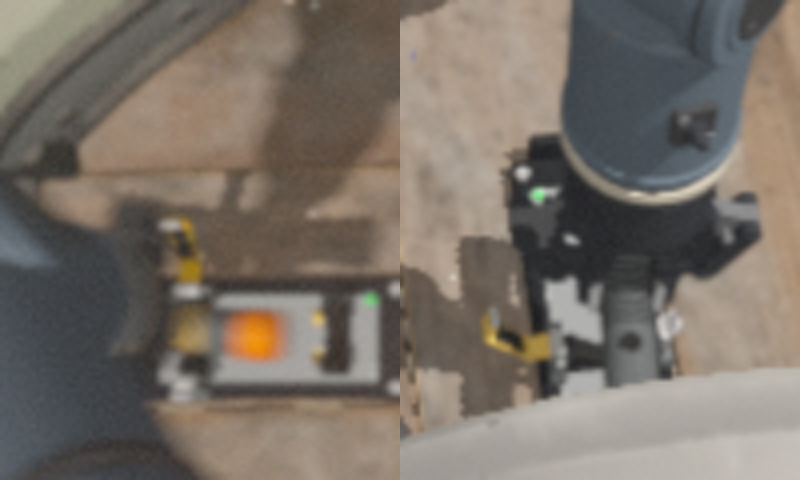

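My stray second command pushed the arm one row too far: the tool is at y 0.303 and the orange tail is over the dock at crop (255,335). Nothing was touched. I move back.

```bash
python3 shift.py '{"sx":[-0.03,-0.055,-0.062,-0.062,-0.062],"sy":[0.001,0.003,0.003,0.003,0.003],"sz":[0,0,0,0,0],"rx":[0,0,0,0,0],"ry":[0,0,0,0,0],"rz":[-0.05,-0.1,-0.1,-0.1,-0.1]}'; python3 - <<'E'
from h import *
np.set_printoptions(precision=4,suppress=True)
row([.5217,.2325,.0393],-.03)
T=imaging.read_camera("top");S=imaging.read_camera("side")
print(blobs(T["image"],(3,120,120),(17,255,255),(200,170,80,70)))
for z in(.12,.144,.15):
  b=blobs(T["image"],(3,120,120),(17,255,255),(200,170,80,70));print(plane(T,b[0][1:3],z))
E
```

```text
time_s: 6.45
eef_pos: [0.5201, 0.2346, 0.1419]
eef_rot: [[0.021, 1.0, 0.0], [1.0, -0.021, 0.001], [0.001, 0.0, -1.0]]
ft_force: [-0.1, 0.5, -2.2]
opening: 0.027
grip_force: 100.5
[-0.0022  0.0016  0.1026] [ 0.    -0.001  0.009]
[(130, np.float64(234.18), np.float64(212.32), [29, 36, 12, 14])]
[0.5188 0.177  0.12  ]
[0.5171 0.1727 0.144 ]
[0.5167 0.1716 0.15  ]
```

```bash
python3 shift.py '{"sx":[-0.002,-0.002,-0.002,-0.002,-0.002,-0.002,-0.002,-0.002],"sy":[0.002,0.002,0.002,0.002,0.002,0.002,0.002,0.002],"sz":[0.02,0.05,0.075,0.09,0.094,0.096,0.098,0.098],"rx":[0,0,0,0,0,0,0,0],"ry":[0,0,0,0,0,0,0,0],"rz":[0.009,0.009,0.009,0.009,0.009,0.009,0.009,0.009]}'
```

```text
time_s: 7.55
eef_pos: [0.5223, 0.2316, 0.0443]
eef_rot: [[0.03, 1.0, 0.001], [1.0, -0.03, 0.0], [0.0, 0.001, -1.0]]
ft_force: [-1.3, 0.2, -2.7]
opening: 0.0272
grip_force: 100.5
```

```bash
python3 shift.py '{"sx":[0,0,0,0],"sy":[0,0,0,0],"sz":[0.001,0.002,0.003,0.003],"rx":[0,0,0,0],"ry":[0,0,0,0],"rz":[0,0,0,0]}'; python3 shift.py '{"sx":[0,0,0],"sy":[0,0,0],"sz":[0.001,0.002,0.002],"rx":[0,0,0],"ry":[0,0,0],"rz":[0,0,0]}'
```

```text
time_s: 8.05
eef_pos: [0.5227, 0.2316, 0.0411]
eef_rot: [[0.03, 1.0, 0.001], [1.0, -0.03, 0.0], [0.0, 0.001, -1.0]]
ft_force: [2.9, -0.4, 0.3]
opening: 0.0273
grip_force: 100.7
time_s: 8.43
eef_pos: [0.5239, 0.2318, 0.0398]
eef_rot: [[0.031, 1.0, 0.003], [1.0, -0.031, 0.001], [0.001, 0.003, -1.0]]
ft_force: [4.5, -0.8, 6.7]
opening: 0.0271
grip_force: 101.6
```

```bash
python3 shift.py '{"sx":[0,0,0],"sy":[0.001,0.002,0.002],"sz":[0,0.001,0.001],"rx":[0,0,0],"ry":[0,0,0],"rz":[0,0,0]}'; python3 shift.py '{"sx":[0,0,0,0],"sy":[0,0,0,0],"sz":[0,0,0,0],"rx":[0,0,0,0],"ry":[0,0,0,0],"rz":[0,0,0,0]}' 0.07 20;  python3 shift.py '{"sx":[0,0,0,0,0],"sy":[0,0,0,0,0],"sz":[-0.02,-0.06,-0.11,-0.16,-0.16],"rx":[0,0,0,0,0],"ry":[0,0,0,0,0],"rz":[0,0,0,0,0]}'
python3 - <<'E'
from h import *
np.set_printoptions(precision=4,suppress=True)
S=imaging.read_camera("side");T=imaging.read_camera("top")
cv2.imwrite("pics/a4.png",np.hstack([cv2.resize(c["image"][y:y+120,x:x+100],(400,480),interpolation=cv2.INTER_CUBIC) for c,x,y in((T,150,150),(S,300,230))]))
E
```

```text
time_s: 8.8
eef_pos: [0.5245, 0.2318, 0.0392]
eef_rot: [[0.029, 1.0, 0.001], [1.0, -0.029, 0.0], [0.0, 0.001, -1.0]]
ft_force: [-3.2, -2.1, 17.1]
opening: 0.0274
grip_force: 103.1
time_s: 9.3
eef_pos: [0.524, 0.2314, 0.0377]
eef_rot: [[0.03, 1.0, -0.0], [1.0, -0.03, -0.0], [-0.0, -0.0, -1.0]]
ft_force: [0.1, -0.1, -0.0]
opening: 0.0699
grip_force: 0.0
time_s: 9.93
eef_pos: [0.5259, 0.2325, 0.2017]
eef_rot: [[0.03, 1.0, 0.006], [1.0, -0.03, 0.003], [0.003, 0.006, -1.0]]
ft_force: [-0.8, -0.1, -1.0]
opening: 0.0698
grip_force: 0.0
```

View pics/a4.png

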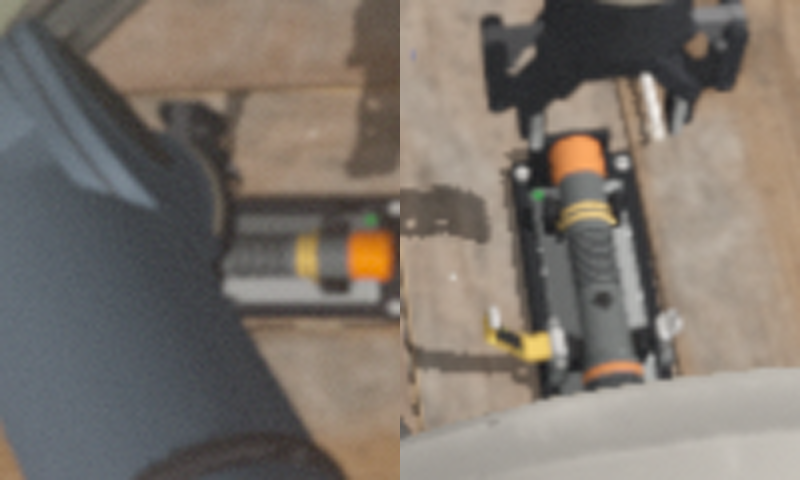

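The torch lies straight in both saddles, with the head at the strap end and the strap still leaning back at side-crop (515,340). Before reaching behind the strap I check where the green fender's edge stands.

```bash
python3 - <<'E'
from h import *
np.set_printoptions(precision=3,suppress=True)
T=imaging.read_camera("top");S=imaging.read_camera("side")
D=np.array([S["k1"],0,0,0,0.])
for uv in((165,172),(190,150),(215,128),(250,100)):
  for z in(0,.1,.2,.3,.4):
    P=plane(T,uv,z);q=cv2.projectPoints(P[None],cv2.Rodrigues(S["R"])[0],S["t"],S["K"],D)[0].ravel()
    print(uv,P,q.round(0))
print("tape",row([.628,.29,.2],1.54))
im=S["image"].copy()[200:400,150:400];cv2.imwrite("pics/a5.png",cv2.resize(im,(750,600)))
E
```

```text
(165, 172) [0.647 0.391 0.   ] [308. 367.]
(165, 172) [0.631 0.359 0.1  ] [312. 338.]
(165, 172) [0.615 0.327 0.2  ] [317. 305.]
(165, 172) [0.599 0.295 0.3  ] [322. 267.]
(165, 172) [0.583 0.263 0.4  ] [329. 222.]
(190, 150) [0.707 0.321 0.   ] [280. 342.]
(190, 150) [0.687 0.294 0.1  ] [284. 315.]
(190, 150) [0.666 0.267 0.2  ] [289. 283.]
(190, 150) [0.646 0.24  0.3  ] [295. 246.]
(190, 150) [0.625 0.213 0.4  ] [302. 204.]
(215, 128) [0.768 0.25  0.   ] [254. 319.]
(215, 128) [0.743 0.228 0.1  ] [258. 292.]
(215, 128) [0.718 0.206 0.2  ] [263. 262.]
(215, 128) [0.693 0.185 0.3  ] [269. 226.]
(215, 128) [0.669 0.163 0.4  ] [277. 186.]
(250, 100) [0.846 0.149 0.   ] [223. 287.]
(250, 100) [0.816 0.135 0.1  ] [227. 262.]
(250, 100) [0.785 0.121 0.2  ] [233. 234.]
(250, 100) [0.754 0.107 0.3  ] [239. 201.]
(250, 100) [0.724 0.092 0.4  ] [247. 163.]
[ 0.062  0.103 -0.004] [-0.002 -0.001 -1.57 ]
tape None
```

View pics/a5.png

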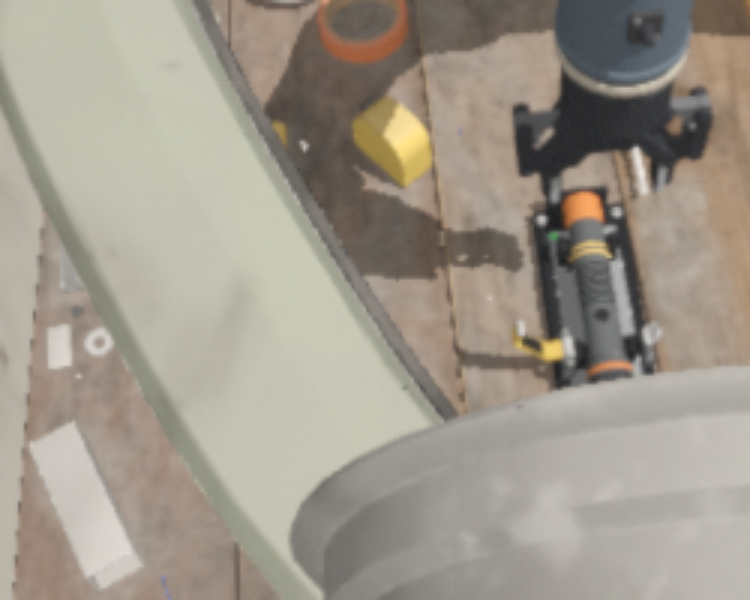

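Side crop: the fender's inner edge runs through crop (455,415), (350,275), (270,130), i.e. about (0.64,0.375) to (0.687,0.294) at z≈0.05–0.1, so there is room if I stay close behind the strap. I triangulate the strap end and compute the move.

```bash
python3 - <<'E'
from h import *
np.set_printoptions(precision=4,suppress=True)
T=imaging.read_camera("top");S=imaging.read_camera("side")
f=lambda x0,y0,u,v:(x0+(u+.5)/4-.5,y0+(v+.5)/4-.5)
print("rod",tri(T,f(170,180,90,27),S,(150+518/3,200+325/3)))
print("corner",tri(T,f(170,180,103,30),S,(150+517/3,200+340/3)))
for z in(.075,.085,.095):print(plane(S,(150+516/3,200+340/3),z))
row([.616,.284,.2],1.57); row([.616,.284,.09],1.57)
E
```

```text
rod (array([0.5938, 0.2893, 0.0952]), np.float64(0.0048475179691520815))
corner (array([0.5949, 0.2886, 0.0657]), np.float64(0.003922464802920508))
[0.5982 0.292  0.075 ]
[0.5988 0.2964 0.085 ]
[0.5995 0.3007 0.095 ]
[ 0.0556  0.0909 -0.0038] [-0.003 -0.001 -1.6  ]
[0.0557 0.0912 0.1062] [-0.003 -0.001 -1.6  ]
```

```bash
python3 shift.py '{"sx":[0.02,0.04,0.055,0.055,0.055,0.055,0.055,0.055,0.055,0.055],"sy":[0,0,0.01,0.03,0.05,0.07,0.093,0.093,0.093,0.093],"sz":[0,0,0,0,0,0,0,0,0,0],"rx":[0,0,0,0,0,0,0,0,0,0],"ry":[0,0,0,0,0,0,0,0,0,0],"rz":[-0.18,-0.36,-0.54,-0.72,-0.9,-1.08,-1.26,-1.44,-1.6,-1.6]}' 0 40; python3 - <<'E'
from h import *
row([.618,.284,.071],1.57)
S=imaging.read_camera("side");T=imaging.read_camera("top")
cv2.imwrite("pics/a6.png",np.hstack([cv2.resize(c["image"][y:y+120,x:x+100],(400,480),interpolation=cv2.INTER_CUBIC) for c,x,y in((T,120,110),(S,270,230))]))
E
```

```text
time_s: 11.48
eef_pos: [0.6184, 0.2833, 0.1964]
eef_rot: [[-1.0, 0.002, -0.002], [0.002, 1.0, -0.0], [0.002, -0.0, -1.0]]
ft_force: [0.8, 1.4, -1.1]
opening: 0.0002
grip_force: 0.0
[0.0002 0.0007 0.1254] [-0.    -0.002 -0.001]
```

View pics/a6.png

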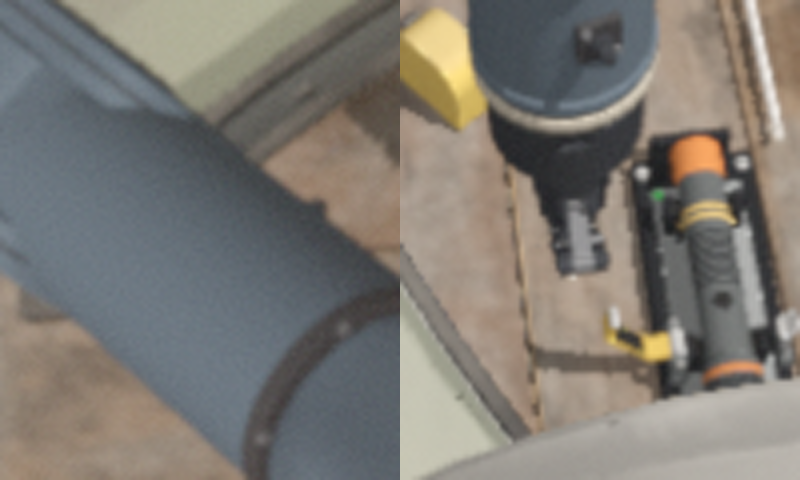

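Side view: closed fingertips end at crop (582,270), right edge 608, strap end at (610,315), fender well to the left. I descend in stages.

```bash
python3 shift.py '{"sx":[-0.002,-0.002,-0.002,-0.002],"sy":[0.001,0.001,0.001,0.001],"sz":[0.03,0.06,0.08,0.08],"rx":[0,0,0,0],"ry":[0,0,0,0],"rz":[0,0,0,0]}'; python3 shift.py '{"sx":[0,0,0,0],"sy":[0,0,0,0],"sz":[0.015,0.03,0.045,0.045],"rx":[0,0,0,0],"ry":[0,0,0,0],"rz":[0,0,0,0]}'
```

```text
time_s: 12.08
eef_pos: [0.62, 0.2842, 0.1164]
eef_rot: [[-1.0, 0.002, -0.002], [0.002, 1.0, -0.001], [0.002, -0.001, -1.0]]
ft_force: [-0.6, 0.4, 0.1]
opening: -0.0
grip_force: 0.0
time_s: 12.58
eef_pos: [0.62, 0.2841, 0.0712]
eef_rot: [[-1.0, 0.001, -0.002], [0.001, 1.0, -0.001], [0.002, -0.001, -1.0]]
ft_force: [-0.3, -0.4, 0.5]
opening: 0.0001
grip_force: 0.0
```

```bash
python3 shift.py '{"sx":[0.01,0.02,0.03,0.04,0.05,0.05],"sy":[0.002,0.004,0.005,0.005,0.005,0.005],"sz":[-0.004,-0.01,-0.015,-0.02,-0.022,-0.022],"rx":[0,0,0,0,0,0],"ry":[0,0,0,0,0,0],"rz":[0,0,0,0,0,0]}'; python3 shift.py '{"sx":[0.01,0.02,0.03,0.04,0.05,0.058,0.058],"sy":[0,0,0,0,0,0,0],"sz":[0,0,0.001,0.002,0.003,0.002,0.002],"rx":[0,0,0,0,0,0,0],"ry":[0,0,0,0,0,0,0],"rz":[0,0,0,0,0,0,0]}'; python3 - <<'E'
from h import *
S=imaging.read_camera("side")
cv2.imwrite("pics/a7.png",cv2.resize(S["image"][230:350,290:390],(500,600),interpolation=cv2.INTER_CUBIC))
row([.513,.290,.1],1.57)
E
```

```text
time_s: 13.32
eef_pos: [0.5698, 0.2898, 0.0952]
eef_rot: [[-1.0, -0.0, -0.0], [-0.0, 1.0, -0.0], [0.0, -0.0, -1.0]]
ft_force: [0.2, -0.2, 0.1]
opening: -0.0
grip_force: 0.0
time_s: 14.2
eef_pos: [0.5122, 0.2899, 0.0931]
eef_rot: [[-1.0, -0.0, 0.0], [-0.0, 1.0, 0.0], [-0.0, 0.0, -1.0]]
ft_force: [-0.1, -0.4, 1.0]
opening: 0.0
grip_force: 0.0
[-0.0003  0.0002 -0.0069] [0. 0. 0.]
```

View pics/a7.png

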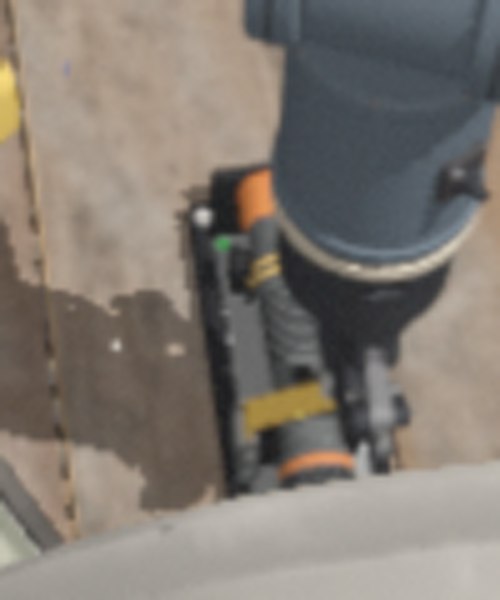

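The strap now lies over the torch, flat at crop (290,405); the finger shows near (375,400). I check that against the expected projections before pressing.

```bash
python3 - <<'E'
from h import *
np.set_printoptions(precision=1,suppress=True)
S=imaging.read_camera("side");D=np.array([S["k1"],0,0,0,0.])
P=np.array([[.512,.29,.082],[.501,.29,.082],[.523,.29,.082],[.5254+.024,.290,.066],[.5254-.02,.29,.071],[.5254-.038,.29,.063],[.512,.275,.082],[.512,.29,.11]])
q=cv2.projectPoints(P,cv2.Rodrigues(S["R"])[0],S["t"],S["K"],D)[0][:,0]
print((q-[290,230])*5+2)
E
```

```text
[[340.8 384.5]
 [363.5 381.4]
 [318.1 387.6]
 [262.  409.1]
 [352.7 392.4]
 [387.9 394.4]
 [334.8 355.9]
 [345.  358.9]]
```

```bash
python3 shift.py '{"sx":[0,0,0,0],"sy":[0,0,0,0],"sz":[0.004,0.008,0.011,0.011],"rx":[0,0,0,0],"ry":[0,0,0,0],"rz":[0,0,0,0]}'; python3 shift.py '{"sx":[0,0,0,0],"sy":[0,0,0,0],"sz":[0.002,0.004,0.006,0.006],"rx":[0,0,0,0],"ry":[0,0,0,0],"rz":[0,0,0,0]}'
```

```text
time_s: 14.8
eef_pos: [0.5125, 0.2897, 0.0815]
eef_rot: [[-1.0, 0.001, -0.001], [0.001, 1.0, -0.0], [0.001, -0.0, -1.0]]
ft_force: [1.2, -0.3, 1.2]
opening: 0.0002
grip_force: 0.0
time_s: 15.3
eef_pos: [0.5129, 0.2895, 0.0756]
eef_rot: [[-1.0, 0.001, -0.0], [0.001, 1.0, -0.0], [0.0, -0.0, -1.0]]
ft_force: [0.7, 0.1, 0.6]
opening: 0.0001
grip_force: 0.0
```

```bash
python3 - <<'E'
from h import *
np.set_printoptions(precision=1,suppress=True)
S=imaging.read_camera("side");print(blobs(S["image"],(18,110,60),(34,255,255),(330,295,40,40)))
D=np.array([S["k1"],0,0,0,0.])
q=cv2.projectPoints(np.array([[.6184,.2833,.1854]]),cv2.Rodrigues(S["R"])[0],S["t"],S["K"],D)[0].ravel();print("a6 tip expected",q,"seen",315.5,297)
E
```

```text
[(88, np.float64(346.36), np.float64(312.31), [10, 14, 16, 8])]
a6 tip expected [312.3 289.8] seen 315.5 297
```

```bash
python3 shift.py '{"sx":[0,0,0],"sy":[0,0,0],"sz":[0.001,0.002,0.002],"rx":[0,0,0],"ry":[0,0,0],"rz":[0,0,0]}'; python3 shift.py '{"sx":[0,0,0],"sy":[0,0,0],"sz":[0.001,0.002,0.002],"rx":[0,0,0],"ry":[0,0,0],"rz":[0,0,0]}'
```

```text
time_s: 15.72
eef_pos: [0.5129, 0.2899, 0.075]
eef_rot: [[-1.0, 0.001, 0.001], [0.001, 1.0, -0.0], [-0.001, -0.0, -1.0]]
ft_force: [-2.6, -3.1, 13.5]
opening: -0.0001
grip_force: 6.4
time_s: 16.1
eef_pos: [0.5129, 0.2901, 0.0745]
eef_rot: [[-1.0, 0.001, 0.002], [0.001, 1.0, -0.0], [-0.002, -0.0, -1.0]]
ft_force: [-7.4, -6.0, 30.1]
opening: 0.0001
grip_force: 15.3
```

```bash
python3 shift.py '{"sx":[0,0,0,0,0.05,0.05,0.05,0.05,0.05,0.05],"sy":[0,0,0,0,-0.06,-0.12,-0.18,-0.24,-0.3,-0.3],"sz":[-0.01,-0.04,-0.09,-0.15,-0.15,-0.15,-0.15,-0.15,-0.15,-0.15],"rx":[0,0,0,0,0,0,0,0,0,0],"ry":[0,0,0,0,0,0,0,0,0,0],"rz":[0,0,0,0,0,0,0,0,0,0]}'; python3 - <<'E'
from h import *
np.set_printoptions(precision=4,suppress=True)
S=imaging.read_camera("side");T=imaging.read_camera("top")
Y=((18,110,60),(34,255,255))
bs=blobs(S["image"],*Y,(330,295,40,40));bt=blobs(T["image"],*Y,(170,180,80,60));print(bs,bt)
b=[x for x in bt if x[1]<215][0];print(tri(T,b[1:3],S,bs[0][1:3]))
x,y,w,h=b[3]
x+=170;y+=180
print("top extents (dock x-ish): far",plane(T,(x+w/2-.5,y-.5),.062),"near",plane(T,(x+w/2-.5,y+h-.5),.062))
print("orange",[plane(T,o[1:3],.054) for o in blobs(T["image"],(3,120,120),(17,255,255),(170,180,90,70))])
D=np.array([T["k1"],0,0,0,0.])
for c,n in((T,"T"),(S,"S")):
  D=np.array([c["k1"],0,0,0,0.])
  for th in(0,.15):
    pts=[]
    for u,v in((24,64),(-20,64)):
      r=np.array([u-31,v-47]);C,s=np.cos(th),np.sin(th);a,z=r[0]*C+r[1]*s+31,-r[0]*s+r[1]*C+47
      pts.append([.5254+a*1e-3,.290,z*1e-3])
    print(n,th,cv2.projectPoints(np.array(pts),cv2.Rodrigues(c["R"])[0],c["t"],c["K"],D)[0][:,0].round(1).tolist())
E
```

```text
time_s: 17.35
eef_pos: [0.462, -0.0157, 0.2214]
eef_rot: [[-1.0, 0.01, -0.001], [0.01, 1.0, -0.002], [0.001, -0.002, -1.0]]
ft_force: [0.9, 0.1, 0.9]
opening: 0.0
grip_force: 0.0
[(155, np.float64(351.5), np.float64(311.75), [10, 13, 24, 9])] [(158, np.float64(195.32), np.float64(213.44), [22, 23, 8, 22]), (42, np.float64(226.38), np.float64(213.6), [54, 29, 5, 10])]
(array([0.5246, 0.2911, 0.0582]), np.float64(0.002609692584722056))
top extents (dock x-ish): far [0.5523 0.2899 0.062 ] near [0.4937 0.2902 0.062 ]
orange [array([0.5195, 0.1676, 0.054 ]), array([0.522 , 0.3181, 0.054 ])]
T 0 [[195.3, 203.5], [195.4, 220.1]]
T 0.15 [[195.2, 202.5], [194.6, 218.7]]
S 0 [[342.0, 311.8], [359.9, 309.3]]
S 0.15 [[340.9, 311.8], [358.9, 308.2]]
```

The strap's yellow centroid sits at z≈0.058, as it should when closed, and the press ended on a hard stop at 0.0635. I confirm by touch: at rest on the catch the strap would meet the fingertips at about 0.071, and closed at about 0.064.

```bash
python3 shift.py '{"sx":[0,0,0,0,-0.025,-0.05,-0.05,-0.05,-0.05,-0.05],"sy":[0.06,0.12,0.18,0.24,0.29,0.3,0.3,0.3,0.3,0.3],"sz":[0,0,0,0,0,0.04,0.09,0.13,0.142,0.142],"rx":[0,0,0,0,0,0,0,0,0,0],"ry":[0,0,0,0,0,0,0,0,0,0],"rz":[0,0,0,0,0,0,0,0,0,0]}'; python3 shift.py '{"sx":[0,0,0],"sy":[0,0,0],"sz":[0.001,0.002,0.002],"rx":[0,0,0],"ry":[0,0,0],"rz":[0,0,0]}'; python3 shift.py '{"sx":[0,0,0],"sy":[0,0,0],"sz":[0.001,0.002,0.002],"rx":[0,0,0],"ry":[0,0,0],"rz":[0,0,0]}';python3 shift.py '{"sx":[0,0,0],"sy":[0,0,0],"sz":[0.001,0.002,0.002],"rx":[0,0,0],"ry":[0,0,0],"rz":[0,0,0]}'
```

```text
time_s: 18.7
eef_pos: [0.5121, 0.2912, 0.0801]
eef_rot: [[-1.0, -0.001, -0.001], [-0.001, 1.0, 0.0], [0.001, 0.0, -1.0]]
ft_force: [-0.2, -0.4, 0.7]
opening: -0.0002
grip_force: 0.0
time_s: 19.08
eef_pos: [0.5131, 0.2898, 0.0787]
eef_rot: [[-1.0, 0.001, 0.001], [0.001, 1.0, 0.001], [-0.001, 0.001, -1.0]]
ft_force: [0.2, 0.1, 0.4]
opening: -0.0001
grip_force: 0.0
time_s: 19.45
eef_pos: [0.5127, 0.2897, 0.0758]
eef_rot: [[-1.0, 0.001, -0.0], [0.001, 1.0, -0.0], [0.0, -0.0, -1.0]]
ft_force: [-0.6, 0.1, 0.1]
opening: -0.0002
grip_force: 0.0
time_s: 19.82
eef_pos: [0.5127, 0.2899, 0.075]
eef_rot: [[-1.0, 0.001, 0.001], [0.001, 1.0, -0.0], [-0.001, -0.0, -1.0]]
ft_force: [-3.2, -3.1, 13.7]
opening: -0.0001
grip_force: 6.7
```

No contact until tip height 0.064, so the strap is closed and latched. I retreat and hand in.

```bash
python3 shift.py '{"sx":[0,0,0,0,0,0],"sy":[0,0,0,0,0,0],"sz":[-0.02,-0.06,-0.11,-0.16,-0.16,-0.16],"rx":[0,0,0,0,0,0],"ry":[0,0,0,0,0,0],"rz":[0,0,0,0,0,0]}'; python3 -c "
from bench import bot, imaging, ticket
print(ticket.job_done())"
```

```text
time_s: 20.58
eef_pos: [0.5126, 0.2893, 0.2333]
eef_rot: [[-1.0, 0.001, -0.0], [0.001, 1.0, -0.001], [0.0, -0.001, -1.0]]
ft_force: [0.2, -0.1, -0.5]
opening: 0.0001
grip_force: 0.0
the job is handed in; nothing more can be done
None
```

I handed the job in at 20.6 s with the torch in the dock's saddles, lens at the strap end, and the keeper strap closed; the hand-in returned no verdict, and I judged the latch by touch and strap height because I could not see the catch.

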